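File the resin specimen blocks in the sample cabinet

ROBOT

A 7-joint arm with a two-finger parallel gripper is mounted at the origin on the work surface. World frame = base frame: x ahead of the robot, y to its left, z up, the work surface at z = 0. Lengths are in m, angles in rad, forces in N, time in s.
With the tool pointing down it reaches from about 0.425 to 0.925 m from the base axis. Payload 6.8 kg.
Tool frame: the origin (TCP) lies at the very end of the fingers, on their centre line; the grasp point (between the pads) lies 19 mm behind it; z points along the fingers, y is the line along which they close (so a half turn about z gives the same grasp; the last joint's range is limited). The gripper opens to 85 mm and grips with 20 to 120 N. Pads are 22 mm wide; open, the fingers measure 114 mm over their backs; the gripper's body (76 mm by 85 mm) begins 54 mm behind the grasp point. The pads swing forward as they close: fully open they stand 13 mm farther back than shut.
Start: joints at [-1.304, 0.477, 0.022, 1.555, -0.011, 1.109, -0.083], TCP at [0.247, 0.628, 0.231] pointing down, gripper open.
Joint ranges: [-2.96, 2.96], [-0.34, 2.1], [-1.41, 1.46], [0.24, 2.44], [-1.37, 4.51], [0.17, 1.92], [-2.96, 2.96]. Speed limits (rad/s): [2.39, 2.39, 3.14, 3.14, 3.14, 3.14, 3.14].

INTERFACE

Orientations are given as a unit quaternion [w, x, y, z].
In Python, from station import get_obs, read_camera, hand_in gives the robot as it stands.
- The arm moves only by the tool arm_command, never from a script. Its argument "commands" is one flat list of numbers, 7 for each row, row after row: the shift along the tool's x, y, z in m, then the turn, a rotation vector about the tool's x, y, z in degrees, then the opening, from 0 (shut) to 1 (fully open). In form: [tx, ty, tz, rx, ry, rz, fingers, tx, ty, tz, rx, ry, rz, fingers, ...]. A call has 1 to 8 rows; each row is the pose to reach, as a shift and turn from the pose commanded when the call began, along the tool's axes at that moment; what a row does not reach only later rows make up. A row lasts 1/10 s, in which the tool goes at most 50 mm and 8.59 degrees, less where a joint would pass 70% of its speed; a pose out of reach is approached as far as the arm can. A call with a gripper value outside its range is refused whole. The fingers move at their own pace and stop on an object; "force" is the grip in N (left out, the last holds). Time passes only in rows, so rows that repeat a pose let the fingers close. It gives the time, the measured TCP pose, the force, the opening and the grip force at its end, in the units of the state.
- get_obs(): the state, without advancing time (a new reading comes with each control period).
- read_camera(name): name is "scene" or "top"; returns a dict with "img" (420x560x3 uint8, red, green, blue), "camera_matrix" (3x3 intrinsics, pixels), "pose" (4x4, takes a point from camera to world coordinates). Camera axes: x right, y down, z forward; pixel columns grow to the right and rows downward; lengths in m; the calibration is good to about 2 mm. A picture is of the moment at which its call begins. There is no depth.
- hand_in(): hands the job in; it is judged then, once.
The state is a dict: "t": time; "q": joint angles; "joint_vel": joint speeds; "joint_torque": joint torques, N m; "eef_pos": TCP position; "tool_rot": TCP orientation; "contact_force": force on the tool from outside, world axes, zero at the start; "torque": the same for the moment, N m; "gripper_width": opening from 0.0 (shut) to 1.0 (fully open); "grasp_force": force on a finger pad.
Only numpy, scipy, OpenCV 4.12 (cv2) and the standard library are available. Lean on these libraries where they do the work, as an engineer would, in place of code of your own. Each camera call takes 0.05 s, during which the arm holds its last target. There are 200 camera calls.

TASK

Take the draw hook, put its turned-up end through the finger hole of the cabinet's tray and pull the tray right out with it, keeping the hook in the hole until the tray is out. Lift every resin specimen block out of the casting moulds and lay them all flat on the tray's floor, none on top of another, then push the tray fully home. The hook must end up lying back on its black mat; do not disturb the other things on the bench.

Things in the scene. Friction and masses are not known exactly. Their poses are not given: they have to be found in the camera images.
- tray (a joint): How far the blue-fronted sliding tray of the low white cabinet is pulled out, m: 0 = fully home, 0.15 = the stop, fully out. It slides straight towards the cabinet's front (the cabinet's -x), stays where left, and needs about 2 N to slide. It starts nearly home.
- cabinet: Fixed low white sample cabinet, 200 deep (x) x 270 wide (y) x 94 high, standing on the bench; origin at the centre of its underside, its front face at x = -100, facing -x. Its open front is filled by the tray's front panel.
- tray_hole (a point): Centre of the finger hole (50 wide x 32 high) in the tray's blue front panel, in the middle of the cabinet's width (a yellow mark on the roof's front edge stands over it) and 45 above the bench, at the panel's outer face; moves with the tray; axes as the cabinet's (x points into the cabinet). The panel is 8 thick, 250 wide, and reaches from 35 below this point to 39 above it (panel top 84 above the bench). It is a plain through hole into the tray.
- tray_floor (a point): Point on the upper face of the tray's floor, 22 above the bench, moves with the tray, axes as the cabinet's. Inside, the tray is flat and undivided and reaches from x = -73 (back of the front panel) to +82, y = -118 to +118; side and rear walls stand 30 above the floor. With the tray fully out, x = -73 to +67 lies clear of the cabinet, whose roof is 66 above the tray floor.
- mat: Fixed black rubber mat, 200 (x) x 90 (y) x 4 thick; origin at the centre of its underside. The hook's place.
- hook_grip (a point): Loose draw hook, 0.12 kg: centre of its yellow block handle, 100 long (x) x 24 wide (y) x 30 high (z). An 8 mm steel rod leaves the handle's +x end 3 below this centre, runs straight along +x and turns up (+z) at its end. It lies with the turned-up end upward.
- hook_tip (a point): Tip of the hook: centre of the round end of the turned-up part, 100 ahead (x) of and 11 above the handle's centre. The rod is 8 thick; its axis lies 14 below this point; the end of the hook measures 22 from the rod's underside to the top.
- mould_a: Fixed aluminium casting mould, 164 (x) x 62 (y) x 30 high, two open cavities 64 x 40, 20 deep, centred at x = -38 and +38; origin at the centre of its underside.
- mould_b: Second mould, like the first.
- block_a_c (a point): Centre of a loose amber resin specimen block, 60 (x) x 36 (y) x 46 (z), 0.14 kg, red sample in its top; when present it starts upright in a cavity of mould_a, standing 26 proud of the mould's top. Two or three of the four blocks are present.
- block_b_c (a point): Centre of a loose amber resin specimen block, 60 (x) x 36 (y) x 46 (z), 0.14 kg, black sample in its top; when present it starts upright in a cavity of mould_a, standing 26 proud of the mould's top. Two or three of the four blocks are present.
- block_c_c (a point): Centre of a loose amber resin specimen block, 60 (x) x 36 (y) x 46 (z), 0.14 kg, white sample in its top; when present it starts upright in a cavity of mould_b, standing 26 proud of the mould's top. Two or three of the four blocks are present.
- block_d_c (a point): Centre of a loose amber resin specimen block, 60 (x) x 36 (y) x 46 (z), 0.14 kg, grey sample in its top; when present it starts upright in a cavity of mould_b, standing 26 proud of the mould's top. Two or three of the four blocks are present.
- reagent: Loose bystander, to be left alone: amber bottle, radius 30, 130 high; origin at its underside centre.
- dish: Loose bystander, to be left alone: shallow glass dish, radius 45, 16 high; origin at its underside centre.
- beaker: Loose bystander, to be left alone: glass beaker, radius 36, 90 high; origin at its underside centre.
- jar: Loose bystander, to be left alone: closed jar, radius 32, 75 high; origin at its underside centre.
- slide_box: Loose bystander, to be left alone: wooden box 100 x 85 x 35; origin at its underside centre.
- brush: Loose bystander, to be left alone: brush lying along its x, 160 long; origin at its underside.

How it is judged:
By the outcome, as a careful person would: the job done as asked, in the order asked, and still so for the second after the job is handed in, with the robot touching nothing.
Of block_a, block_b, block_c, block_d only 2 to 3 are there at a start; the rules pass over those that are not, and their reading is None.
At some moment in a run one of hook, block_a, block_b, block_c, block_d may be knocked a few centimetres aside while the robot is not near it.
It also fails if it takes over 210 s, if anything falls off the work surface, if the arm or the gripper's body presses on something with over 40 N, if the wrist force passes 120 N, or if a joint passes its speed limit or range.

## Working session

There is one attempt and no reset: what is moved stays moved. The work goes in short steps, Python scripts to look and compute and a tool call to move; the robot and the scene stay as the last step left them, time stands still between calls to the robot, and variables do not carry over. Pictures are saved under pics/ and viewed, at most 14 in all, crops included, and the job is handed in when it is done.

Besides the shell and the picture viewer there is one more tool, called after "Request:" in YAML: its name, and indented under it one key for each argument. arm_command: Moves the arm, as the interface text tells. Its arguments: {"type":"object","properties":{"commands":{"type":"array","items":{"type":"number"}},"force":{"type":"number"}},"required":["commands"]}

```bash
ls; mkdir -p pics
python3 - <<'E'
from station import *
import cv2,numpy as np
o=get_obs();print({k:np.round(v,3) for k,v in o.items()})
for n in("scene","top"):
    c=read_camera(n);print(n,c["camera_matrix"].round(1).tolist(),c["pose"].round(4).tolist())
    cv2.imwrite(f"pics/{n}0.png",c["img"][:,:,::-1])
E
```

```text
pics
{'t': np.float64(0.0), 'q': array([-1.304,  0.478,  0.022,  1.556, -0.011,  1.109, -0.083]), 'joint_vel': array([-0.   , -0.001,  0.001,  0.002,  0.001,  0.004, -0.001]), 'joint_torque': array([-1.0000e-03, -5.9645e+01,  1.6080e+00, -2.8119e+01,  1.2000e-02,
        9.0000e-03,  0.0000e+00]), 'eef_pos': array([0.247, 0.628, 0.23 ]), 'tool_rot': array([-0.   ,  0.186,  0.982, -0.001]), 'contact_force': array([ 0.156, -0.132, -0.778]), 'torque': array([ 0.009, -0.059, -0.011]), 'grasp_force': np.float64(0.0), 'gripper_width': np.float64(0.999)}
scene [[474.0, 0.0, 277.6], [0.0, 474.0, 202.2], [0.0, 0.0, 1.0]] [[0.836, 0.3682, -0.4069, 1.0694], [0.5487, -0.5569, 0.6235, -0.7881], [0.003, -0.7445, -0.6676, 0.9596], [0.0, 0.0, 0.0, 1.0]]
top [[444.1, 0.0, 276.1], [0.0, 444.1, 213.6], [0.0, 0.0, 1.0]] [[-0.058, -0.976, 0.2098, 0.2828], [-0.9983, 0.0579, -0.0066, 0.0358], [-0.0057, -0.2098, -0.9777, 1.2721], [0.0, 0.0, 0.0, 1.0]]
```

View pics/top0.png

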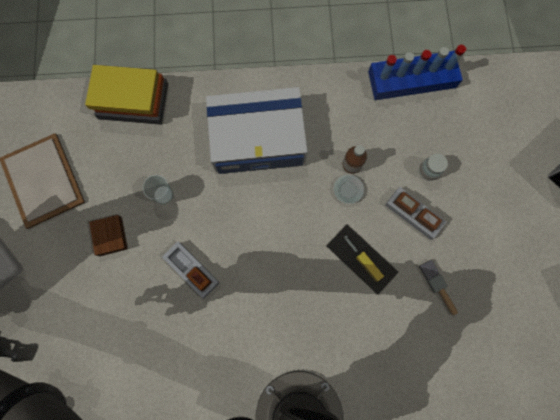

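View pics/scene0.png

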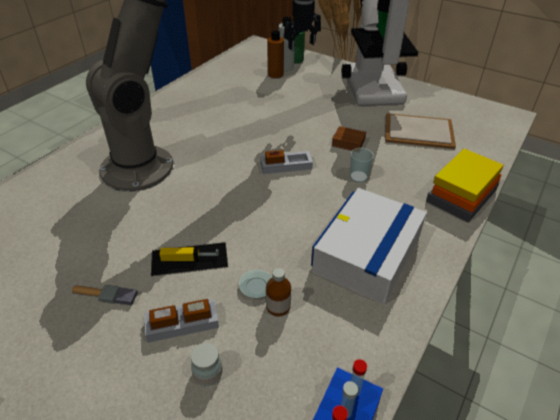

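```bash
cat > h.py <<'E'
from station import *
import cv2,numpy as np
from scipy.spatial.transform import Rotation as R
def cast(c,uv,z):
    uv=np.atleast_2d(np.array(uv,float)); d=np.c_[uv,np.ones(len(uv))]@np.linalg.inv(c["camera_matrix"]).T@c["pose"][:3,:3].T
    o=c["pose"][:3,3]; return (o+d*((z-o[2])/d[:,2])[:,None])[:,:2]
def proj(c,p):
    p=(np.atleast_2d(p)-c["pose"][:3,3])@c["pose"][:3,:3]@c["camera_matrix"].T; return p[:,:2]/p[:,2:]
def crop(c,u,v,w,h,s): 
    return cv2.resize(np.clip(c["img"][v:v+h,u:u+w,::-1]*1.6,0,255).astype(np.uint8),None,fx=s,fy=s,interpolation=cv2.INTER_CUBIC)
def blobs(c,mask,z,roi,amin=15):
    """min-area rects of a mask in roi, cast to plane z: centre, sides, axis angle of long side (deg)"""
    m=np.zeros_like(mask,np.uint8);u,v,w,h=roi;m[v:v+h,u:u+w]=mask[v:v+h,u:u+w]
    out=[]
    for k in cv2.findContours(m,cv2.RETR_EXTERNAL,cv2.CHAIN_APPROX_NONE)[0]:
        if len(k)<4 or cv2.contourArea(k)<amin: continue
        p=cast(c,k[:,0],z); (x,y),(a,b),_=r=cv2.minAreaRect((p*1000).astype(np.float32))
        B=cv2.boxPoints(r);e=max(B[1]-B[0],B[2]-B[1],key=np.linalg.norm)
        out.append((round(x),round(y),round(max(a,b)),round(min(a,b)),round(float(np.degrees(np.arctan2(e[1],e[0])))%180,1),k[:,0].mean(0).round(0).tolist()))
    return out
def hsv(c): return cv2.cvtColor(c["img"],cv2.COLOR_RGB2HSV).astype(int)
E
python3 - <<'E'
from h import *
t=read_camera("top");s=read_camera("scene")
A=np.zeros((600,800,3),np.uint8)
A[:300,:400]=crop(t,150,225,100,75,4);A[:300,400:]=crop(t,370,175,100,75,4)
A[300:,:400]=crop(t,312,218,100,75,4);A[300:,400:]=crop(t,200,80,114,100,3.5)[:300,:400] if 0 else cv2.resize(crop(t,200,85,114,95,4),(400,300))
cv2.imwrite("pics/c1.png",A)
B=np.zeros((600,800,3),np.uint8)
B[:300,:400]=crop(s,245,130,100,75,4);B[:300,400:]=crop(s,130,285,100,75,4)
B[300:,:400]=crop(s,140,225,100,75,4);B[300:,400:]=cv2.resize(crop(s,305,185,132,110,4),(400,300))
cv2.imwrite("pics/c2.png",B)
for n,c in(("top",t),("scene",s)):
    H=hsv(c);h,S,V=H[...,0],H[...,1],H[...,2]
    print(n)
    print(" yellow",blobs(c,(h>20)&(h<35)&(S>150)&(V>70),0.034,(0,0,560,420)))
    print(" black",blobs(c,(V<32),0.004,(300,210,110,100) if n=="top" else (140,230,100,50),200))
    print(" amber",blobs(c,((h<12)|(h>170))&(S>130)&(V>25),0.056,(150,180,320,130) if n=="top" else (130,130,220,220)))
    print(" blue",blobs(c,(h>100)&(h<130)&(S>110),0.094,(195,80,125,100) if n=="top" else (305,180,135,120)))
E
```

```text
top
 yellow [(384, -224, 87, 26, 34.9, [370.0, 266.0]), (741, 70, 22, 12, 177.1, [258.0, 151.0]), (965, 476, 199, 144, 81.7, [121.0, 89.0])]
 black [(408, -209, 192, 83, 43.0, [358.0, 257.0])]
 amber [(379, 251, 39, 34, 42.6, [197.0, 277.0])]
 blue [(690, 66, 241, 8, 92.7, [259.0, 160.0]), (851, 74, 267, 26, 92.6, [254.0, 107.0])]
scene
 yellow [(394, -237, 89, 45, 33.4, [177.0, 254.0]), (693, 125, 30, 18, 6.4, [343.0, 217.0]), (929, 523, 236, 144, 81.5, [468.0, 174.0])]
 black [(412, -213, 195, 85, 42.8, [188.0, 260.0])]
 amber [(378, 250, 32, 19, 45.4, [274.0, 153.0])]
 blue [(851, 69, 277, 28, 92.7, [388.0, 240.0]), (699, 51, 243, 4, 92.6, [333.0, 219.0])]
```

View pics/c1.png

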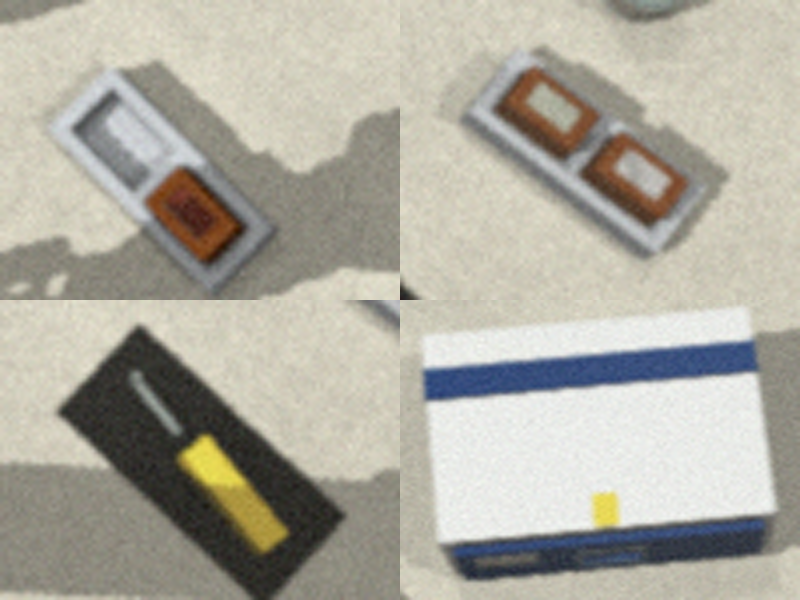

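View pics/c2.png

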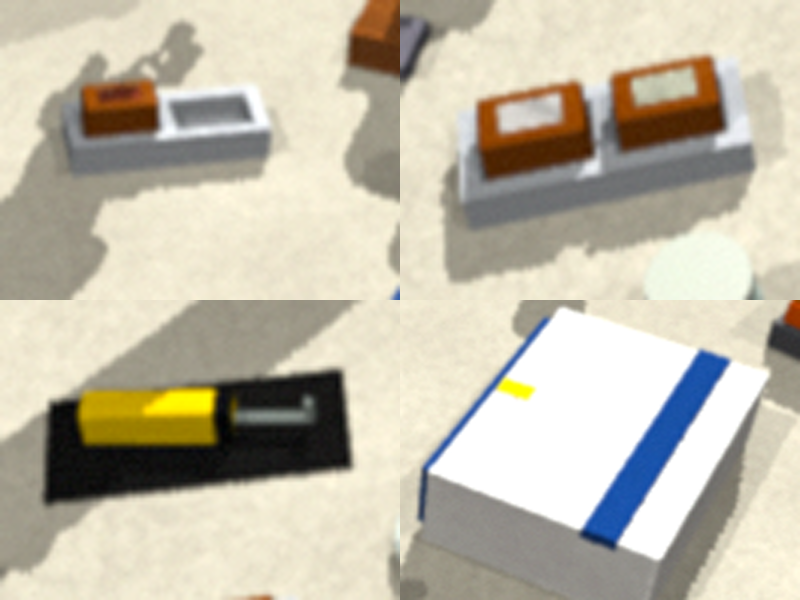

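c1/c2 show the red block in the lower cavity of the left mould, grey and white blocks in the right mould, the hook on its mat with its tip at about top px (346,236), and the cabinet facing the robot. I'll cast these points.

Run:
```python
from h import *
t=read_camera("top");s=read_camera("scene")
P=lambda n,a,b,z:print(n,"top",(cast(t,a,z)*1000).round(0).tolist(),"scene",(cast(s,b,z)*1000).round(0).tolist())
P("grey",(407.5,202),(196.75,307),.056);P("white",(430.75,218),(162.5,313.25),.056);P("red",(197.5,278),(274.5,153.75),.056)
P("tip",(345.75,236.25),(217.5,249.5),.034)
print("handle top corners",(cast(t,[(357,258),(364.5,251.75),(378.25,281.25),(384.5,276)],.034)*1000).round().tolist())
P("ymark",(258,151),(343,217),.094)
for n,c in(("top",t),("scene",s)):
    H=hsv(c);h,S,V=H[...,0],H[...,1],H[...,2]
    R1=(150,230,80,75) if n=="top" else (255,140,65,40)
    R2=(375,180,80,65) if n=="top" else (135,290,90,55)
    am=((h<15)|(h>170))&(S>130)
    for r in(R1,R2): print(n,"amber",blobs(c,am,.056,r), "\n  light",blobs(c,(S<35)&(V>85),.056,r,8))
    if n=="top": print("roofwhite",blobs(c,(S<30)&(V>110),.094,(195,80,125,100),300))
    print("blue84",blobs(c,(h>100)&(h<130)&(S>110),.084,(195,140,125,40) if n=="top" else (305,180,60,120)))
    print("yel top lit",blobs(c,(h>20)&(h<35)&(S>150)&(V>70),.034,(330,235,80,60) if n=="top" else (140,235,70,40)))
    # rod: greyish on black mat
    print("rod",blobs(c,(V>55)&(S<90),.02,(340,230,22,24) if n=="top" else (196,243,26,14),5))
o=get_obs();print(R.from_quat(np.roll(o["tool_rot"],-1)).as_matrix().round(3))
```

```text
grey top [[555.0, -343.0]] scene [[561.0, -347.0]]
white top [[506.0, -402.0]] scene [[508.0, -402.0]]
red top [[378.0, 251.0]] scene [[382.0, 246.0]]
tip top [[472.0, -165.0]] scene [[476.0, -166.0]]
handle top corners [[409.0, -190.0], [425.0, -213.0], [341.0, -243.0], [355.0, -261.0]]
ymark top [[718.0, 68.0]] scene [[718.0, 67.0]]
top amber [(376, 249, 59, 34, 42.8, [199.0, 279.0])] 
  light [(411, 275, 225, 202, 86.7, [190.0, 267.0])]
top amber [(504, -397, 57, 37, 47.7, [428.0, 220.0]), (555, -341, 56, 36, 48.6, [407.0, 204.0])] 
  light [(527, -361, 232, 183, 86.6, [414.0, 212.0])]
roofwhite [(785, 70, 360, 299, 86.5, [255.0, 132.0])]
blue84 [(694, 67, 243, 9, 92.7, [259.0, 160.0])]
yel top lit [(386, -225, 86, 26, 37.3, [370.0, 266.0])]
rod [(453, -178, 54, 10, 31.1, [350.0, 243.0]), (480, -200, 23, 20, 84.4, [358.0, 232.0])]
scene amber [(390, 234, 69, 55, 124.3, [274.0, 156.0])] 
  light [(383, 146, 70, 12, 125.3, [256.0, 170.0]), (431, 248, 214, 207, 33.5, [287.0, 158.0])]
scene amber [(515, -408, 59, 52, 47.5, [163.0, 317.0]), (566, -354, 58, 51, 47.5, [196.0, 310.0])] 
  light [(542, -387, 217, 144, 33.4, [180.0, 320.0])]
blue84 [(695, 61, 246, 4, 92.6, [333.0, 219.0])]
yel top lit [(394, -237, 89, 45, 33.4, [177.0, 254.0])]
rod [(456, -181, 49, 20, 51.6, [209.0, 253.0]), (429, -156, 60, 4, 33.4, [207.0, 243.0])]
[[-0.931  0.366 -0.   ]
 [ 0.366  0.931 -0.001]
 [-0.    -0.001 -1.   ]]
```

```bash
cat >> h.py <<'E'
def plan(*wps):
    """moves (shift mm, turn deg) in tool axes for world targets (x,y,z,tool-x yaw deg), each from the one before"""
    o=get_obs();p=o["eef_pos"];r=R.from_quat(np.roll(o["tool_rot"],-1))
    for w in wps:
        rt=R.from_euler("z",w[3],degrees=True)*R.from_euler("x",180,degrees=True)
        print((r.inv().apply(np.array(w[:3])-p)*1000).round(1).tolist(),(r.inv()*rt).as_rotvec(degrees=True).round(2).tolist())
        p,r=np.array(w[:3]),rt
E
python3 -c "
from h import *
plan((.42,.38,.26,100),(.52,.05,.26,45),(.392,-.224,.15,35.5),(.392,-.224,.009,35.5))"
```

```text
[-251.7, -167.5, -28.9] [-0.03, 0.02, 58.52]
[-342.4, 41.2, 0.0] [0.0, -0.0, 55.0]
[-284.3, 103.2, 110.0] [0.0, -0.0, 9.5]
[0.0, -0.0, 141.0] [0.0, 0.0, 0.0]
```

Request:
arm_command:
  commands: [-0.252,-0.168,-0.029,0,0,58.5,1,-0.252,-0.168,-0.029,0,0,58.5,1,-0.252,-0.168,-0.029,0,0,58.5,1,-0.252,-0.168,-0.029,0,0,58.5,1,-0.252,-0.168,-0.029,0,0,58.5,1,-0.252,-0.168,-0.029,0,0,58.5,1,-0.252,-0.168,-0.029,0,0,58.5,1,-0.252,-0.168,-0.029,0,0,58.5,1]

```text
t: 1.1
eef_pos: [0.4214, 0.3779, 0.2608]
tool_rot: [0.0, 0.645, 0.765, 0.0]
contact_force: [-1.2, 0.9, 0.2]
gripper_width: 1.003
grasp_force: 0.0
```

Request:
arm_command:
  commands: [-0.342,0.041,0,0,0,55,1,-0.342,0.041,0,0,0,55,1,-0.342,0.041,0,0,0,55,1,-0.342,0.041,0,0,0,55,1,-0.342,0.041,0,0,0,55,1,-0.342,0.041,0,0,0,55,1,-0.342,0.041,0,0,0,55,1,-0.342,0.041,0,0,0,55,1]

```text
t: 1.9
eef_pos: [0.5211, 0.0447, 0.2607]
tool_rot: [0.001, 0.925, 0.381, 0.0]
contact_force: [-1.0, 0.4, -0.1]
gripper_width: 0.998
grasp_force: 0.0
```

Request:
arm_command:
  commands: [-0.284,0.103,0.11,0,0,9.5,1,-0.284,0.103,0.11,0,0,9.5,1,-0.284,0.103,0.11,0,0,9.5,1,-0.284,0.103,0.11,0,0,9.5,1,-0.284,0.103,0.11,0,0,9.5,1,-0.284,0.103,0.11,0,0,9.5,1,-0.284,0.103,0.11,0,0,9.5,1,-0.284,0.103,0.11,0,0,9.5,1]

```text
t: 2.7
eef_pos: [0.3907, -0.2248, 0.1493]
tool_rot: [-0.0, 0.952, 0.305, -0.001]
contact_force: [-0.5, -0.3, 0.0]
gripper_width: 0.998
grasp_force: 0.0
```

Run:
```python
from h import *
s=read_camera("scene");H=hsv(s);h,S,V=H[...,0],H[...,1],H[...,2]
print(blobs(s,(h>20)&(h<35)&(S>150)&(V>70),.034,(120,215,120,80)))
print(blobs(s,(V>55)&(S<90),.02,(196,243,26,14),5))
plan((.392,-.224,.009,35.5))
cv2.imwrite("pics/s2.png",crop(s,120,180,140,105,5))
```

```text
[(394, -237, 93, 45, 33.4, [177.0, 254.0])]
[(455, -184, 48, 7, 33.4, [208.0, 254.0]), (430, -157, 60, 7, 33.4, [207.0, 243.0])]
[-0.3, 0.6, 140.8] [-0.06, 0.05, 0.15]
```

View pics/s2.png

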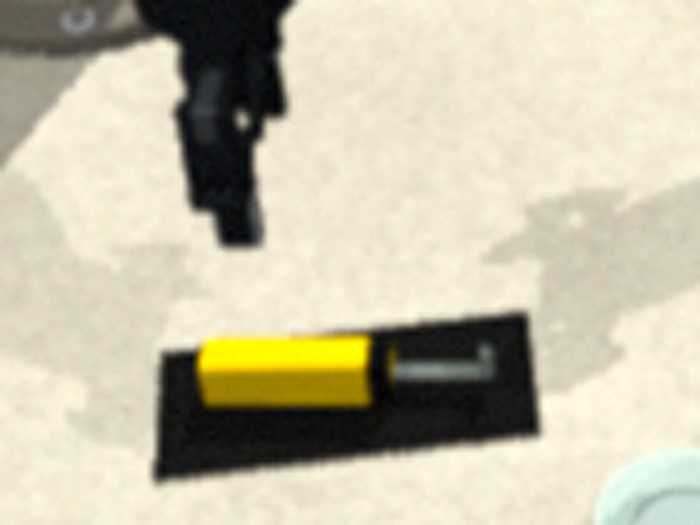

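The hook is undisturbed under the gripper: handle around scene px (177,254), tip at (217,250). I'll descend and grasp.

Request:
arm_command:
  commands: [0,0.001,0.05,0,0,0,1,0,0.001,0.1,0,0,0,1,0,0.001,0.14,0,0,0,1,0,0.001,0.14,0,0,0,0,0,0.001,0.14,0,0,0,0,0,0.001,0.14,0,0,0,0,0,0.001,0.14,0,0,0,0,0,0.001,0.14,0,0,0,0]
  force: 60

```text
t: 3.55
eef_pos: [0.3943, -0.2244, 0.0123]
tool_rot: [0.0, 0.952, 0.305, 0.002]
contact_force: [-1.6, 2.4, 12.0]
gripper_width: 0.269
grasp_force: 58.8
```

Request:
arm_command:
  commands: [0,0,0,0,0,0,0,0,0,0,0,0,0,0,0,0,-0.02,0,0,0,0,0,0,-0.06,0,0,0,0,0,0,-0.1,0,0,0,0,0,0,-0.1,0,0,0,0]

```text
t: 4.15
eef_pos: [0.3958, -0.2259, 0.115]
tool_rot: [0.002, 0.952, 0.305, 0.004]
contact_force: [0.8, -1.1, -1.7]
gripper_width: 0.266
grasp_force: 59.9
```

Run:
```python
from h import *
s=read_camera("scene");t=read_camera("top")
o=get_obs();print(o["eef_pos"],o["gripper_width"],o["grasp_force"])
A=np.zeros((600,800,3),np.uint8)
a=crop(s,130,170,130,100,4)[:400,:400];A[:400,:400]=a[:,:400]
u=proj(t,o["eef_pos"])[0].astype(int);b=crop(t,u[0]-50,u[1]-50,100,100,4);A[:400,400:]=b
cv2.imwrite("pics/g.png",A[:400]);print(u)
```

```text
[ 0.39378082 -0.22418699  0.11161566] 0.26357819176971153 59.89197492599487
[375 259]
```

View pics/g.png

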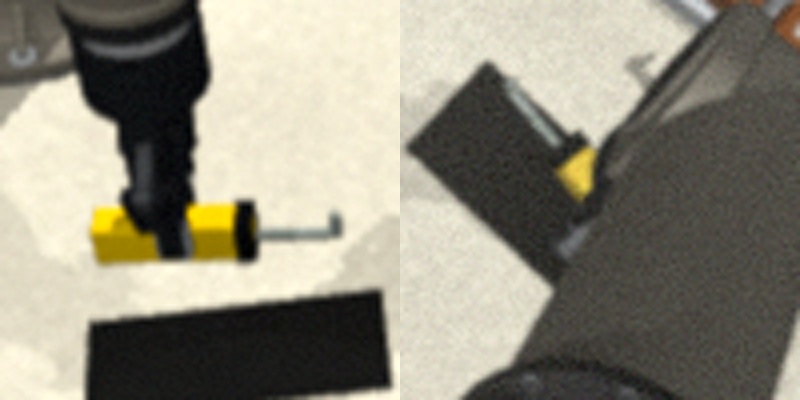

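Run:
```python
from h import *
s=read_camera("scene");t=read_camera("top");o=get_obs()
p=o["eef_pos"];r=R.from_quat(np.roll(o["tool_rot"],-1))
P=[c["camera_matrix"]@np.linalg.inv(c["pose"])[:3] for c in(s,t)]
X=cv2.triangulatePoints(P[0],P[1],np.array([213.75,224.5]),np.array([352.,229.8]))[:,0];X=X[:3]/X[3]
print(p,X,r.inv().apply(X-p),"yaw",np.degrees(np.arctan2(*r.as_matrix()[[1,0],0])),"tipdir",np.degrees(np.arctan2(*(X-p)[[1,0]])))
print(proj(s,X),proj(t,X))
plan((.52,-.10,.18,2.65),(.59,.062,.15,2.65))
```

```text
[ 0.39237421 -0.22389751  0.11001196] [ 0.47383602 -0.16747935  0.12608854] [ 0.09908463  0.00146583 -0.01604925] yaw 35.56055963709053 tipdir 34.70538558423524
[[213.70100267 224.50582095]] [[351.96031558 229.76389745]]
[175.9, -26.6, -69.9] [-0.05, -0.0, 32.91]
[77.4, -158.6, 30.0] [0.0, 0.0, 0.0]
```

Request:
arm_command:
  commands: [0,0,-0.045,0,0,0,0,0,0,-0.09,0,0,0,0,0.176,-0.027,-0.09,0,0,32.9,0,0.176,-0.027,-0.09,0,0,32.9,0,0.176,-0.027,-0.09,0,0,32.9,0,0.176,-0.027,-0.09,0,0,32.9,0,0.176,-0.027,-0.09,0,0,32.9,0,0.176,-0.027,-0.09,0,0,32.9,0]

```text
t: 5.15
eef_pos: [0.5194, -0.1002, 0.1988]
tool_rot: [0.001, 1.0, 0.024, -0.002]
contact_force: [-0.7, -1.0, -2.2]
gripper_width: 0.272
grasp_force: 59.8
```

```bash
python3 -c "
from h import *
plan((.545,.0605,.2,2.65),(.555,.061,.035,2.65))"
```

```text
[33.3, -159.3, -1.4] [0.06, 0.19, 0.1]
[10.0, -0.0, 165.0] [0.0, 0.0, 0.0]
```

Request:
arm_command:
  commands: [0.033,-0.08,0,0,0,0,0,0.033,-0.159,0,0,0,0,0,0.033,-0.159,0,0,0,0,0,0.033,-0.159,0,0,0,0,0,0.038,-0.159,0.05,0,0,0,0,0.038,-0.159,0.1,0,0,0,0,0.038,-0.159,0.1,0,0,0,0]

```text
t: 5.85
eef_pos: [0.5453, 0.0582, 0.0948]
tool_rot: [0.001, 1.0, 0.022, -0.006]
contact_force: [-0.9, -1.2, -0.7]
gripper_width: 0.271
grasp_force: 59.6
```

Run:
```python
from h import *
plan((.555,.061,.035,2.65),(.613,.0635,.035,2.65))
s=read_camera("scene");t=read_camera("top")
A=np.zeros((400,800,3),np.uint8)
A[:,:400]=crop(s,250,150,100,100,4);A[:,400:]=crop(t,205,120,100,100,4);cv2.imwrite("pics/h1.png",A)
```

```text
[10.5, -2.5, 59.7] [0.16, 0.69, -0.09]
[58.1, 0.2, 0.0] [0.0, 0.0, 0.0]
```

View pics/h1.png

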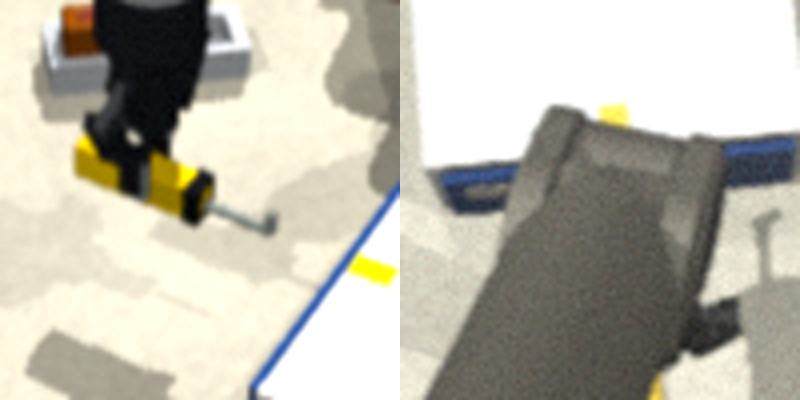

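The hook is held level with its tip at scene px (318,205), facing the yellow mark. Next I lower it, then check the tip's predicted position by casting.

Request:
arm_command:
  commands: [0.005,-0.002,0.03,0,0.7,0,0,0.01,-0.002,0.06,0,0.7,0,0,0.01,-0.002,0.06,0,0.7,0,0,0.01,-0.002,0.06,0,0.7,0,0]

```text
t: 6.35
eef_pos: [0.562, 0.0618, 0.0425]
tool_rot: [-0.0, 1.0, 0.022, 0.007]
contact_force: [0.4, -1.1, -0.9]
gripper_width: 0.265
grasp_force: 59.7
```

Run:
```python
from h import *
s=read_camera("scene");o=get_obs();p=o["eef_pos"];r=R.from_quat(np.roll(o["tool_rot"],-1))
tip=p+r.apply([.099,.0015,-.016]);print(p,tip,proj(s,tip))
u=proj(s,tip)[0].astype(int);cv2.imwrite("pics/h2.png",crop(s,u[0]-40,u[1]-30,80,60,6));print(u-[40,30])
plan((.613,.0635,.036,2.65))
```

```text
[0.56240383 0.06200369 0.04289171] [0.66111149 0.06492302 0.06042811] [[322.87348828 218.3458852 ]]
[282 188]
[50.5, 0.8, 7.7] [-0.03, -0.89, -0.08]
```

View pics/h2.png

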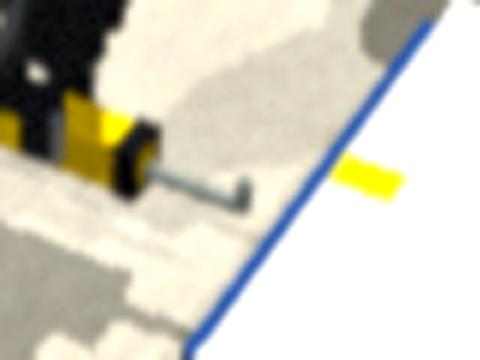

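The tip is at px (322.5,219), which matches the prediction of (322.9,218.3). I'll finish lowering, then insert.

Request:
arm_command:
  commands: [0,0.001,0.007,0,-0.8,0,0,0,0.001,0.007,0,-0.8,0,0,0.012,0.001,0.007,0,-0.8,0,0,0.024,0.001,0.007,0,-0.8,0,0,0.036,0.001,0.007,0,-0.8,0,0,0.05,0.001,0.007,0,-0.8,0,0,0.05,0.001,0.007,0,-0.8,0,0,0.05,0.001,0.007,0,-0.8,0,0]

```text
t: 7.2
eef_pos: [0.6111, 0.0638, 0.0337]
tool_rot: [0.0, 1.0, 0.023, -0.001]
contact_force: [-0.0, -0.2, -1.7]
gripper_width: 0.27
grasp_force: 59.8
```

Run:
```python
from h import *
s=read_camera("scene");o=get_obs();print(o["eef_pos"],o["contact_force"])
plan((.613,.0635,.036,2.65))
H=hsv(s);h,S,V=H[...,0],H[...,1],H[...,2]
print(blobs(s,(h>100)&(h<130)&(S>110),.084,(305,180,60,120)))
```

```text
[0.61056365 0.06375148 0.03367279] [-0.06360597  0.40507979 -1.50791954]
[2.4, 0.4, -2.3] [0.01, 0.14, -0.04]
[(695, 61, 246, 5, 92.4, [333.0, 219.0])]
```

Request:
arm_command:
  commands: [0.003,0,-0.006,0,0,0,0,0.003,0,-0.015,0,0,0,0,0.003,0,-0.015,0,0,0,0,-0.01,0,-0.015,0,0,0,0,-0.02,0,-0.015,0,0,0,0,-0.03,0,-0.015,0,0,0,0,-0.04,0,-0.015,0,0,0,0,-0.04,0,-0.015,0,0,0,0]

```text
t: 8.05
eef_pos: [0.5688, 0.062, 0.0488]
tool_rot: [-0.0, 1.0, 0.023, -0.002]
contact_force: [0.6, 0.2, -1.6]
gripper_width: 0.268
grasp_force: 59.9
```

Run:
```python
from h import *
s=read_camera("scene");o=get_obs();print(o["eef_pos"],o["contact_force"])
H=hsv(s);h,S,V=H[...,0],H[...,1],H[...,2]
print(blobs(s,(h>100)&(h<130)&(S>110),.084,(270,160,110,140)))
plan((.455,.0563,.049,2.65))
```

```text
[0.5693799  0.06214694 0.04869128] [-0.31930349  0.5254545  -1.37657719]
[(852, -12, 98, 28, 94.7, [374.0, 261.0]), (672, 34, 298, 33, 93.2, [319.0, 224.0])]
[-114.5, 0.6, 0.2] [-0.02, 0.23, -0.03]
```

Request:
arm_command:
  commands: [-0.014,0,0,0,0,0,0,-0.028,0,0,0,0,0,0,-0.042,0,0,0,0,0,0,-0.056,0,0,0,0,0,0,-0.07,0,0,0,0,0,0,-0.082,0,0,0,0,0,0,-0.09,0,0,0,0,0,0,-0.09,0,0,0,0,0,0]

```text
t: 8.9
eef_pos: [0.4795, 0.0579, 0.0489]
tool_rot: [-0.0, 1.0, 0.023, -0.002]
contact_force: [1.2, 0.4, -2.1]
gripper_width: 0.268
grasp_force: 59.8
```

Request:
arm_command:
  commands: [-0.003,0,0,0,0,0,0,-0.006,0,0,0,0,0,0,-0.006,0,0,0,0,0,0]

```text
t: 9.2
eef_pos: [0.4749, 0.0577, 0.0491]
tool_rot: [0.0, 1.0, 0.023, -0.001]
contact_force: [1.0, 0.6, -1.0]
gripper_width: 0.27
grasp_force: 59.7
```

Request:
arm_command:
  commands: [-0.004,0,0,0,0,0,0,-0.008,0,0,0,0,0,0,-0.008,0,0,0,0,0,0]

```text
t: 9.5
eef_pos: [0.4662, 0.0573, 0.0491]
tool_rot: [-0.0, 1.0, 0.023, -0.001]
contact_force: [0.7, 0.0, -1.3]
gripper_width: 0.269
grasp_force: 59.8
```

Request:
arm_command:
  commands: [-0.003,0,0,0,0,0,0,-0.006,0,0,0,0,0,0,-0.006,0,0,0,0,0,0]

```text
t: 9.8
eef_pos: [0.4604, 0.0571, 0.0491]
tool_rot: [-0.0, 1.0, 0.023, -0.001]
contact_force: [-0.3, 0.1, -2.1]
gripper_width: 0.269
grasp_force: 59.7
```

Run:
```python
from h import *
s=read_camera("scene");t=read_camera("top");o=get_obs();print(o["eef_pos"],o["contact_force"])
A=np.zeros((480,800,3),np.uint8)
A[:,:400]=crop(s,250,150,100,120,4);A[:,400:]=crop(t,205,120,100,120,4);cv2.imwrite("pics/h3.png",A)
```

```text
[0.46047531 0.05706496 0.04906986] [ 0.2738574   0.19013534 -1.81762479]
```

View pics/h3.png

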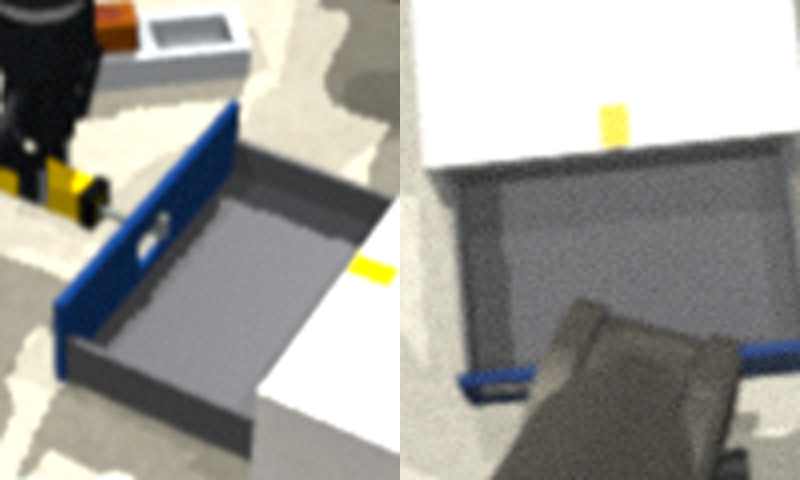

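Run:
```python
from h import *
s=read_camera("scene");t=read_camera("top")
print(cast(t,[(220.5,214.5),(222,216)],.084), cast(t,(258.5,157),.094),cast(s,[(250+237/4,150+101/4),(250+57/4,150+300/4),(250+65/4,150+310/4)],.084),cast(s,(250+352/4,150+266/4),.094))
```

```text
[[0.54428491 0.17990872]
 [0.53984854 0.17594356]] [[0.699795   0.06757837]] [[ 0.54823324  0.18127553]
 [ 0.5556431  -0.06443789]
 [ 0.56525757 -0.06921304]] [[0.70633973 0.06134575]]
```

Request:
arm_command:
  commands: [-0.004,0,0,0,0,0,0,-0.008,0,0,0,0,0,0,-0.008,0,0,0,0,0,0]

```text
t: 10.3
eef_pos: [0.4573, 0.057, 0.0502]
tool_rot: [0.0, 1.0, 0.023, 0.003]
contact_force: [10.1, 0.5, -2.5]
gripper_width: 0.271
grasp_force: 59.7
```

The force rose to 10 N, so the tray is at its stop. I'll ease forward, lower, back the hook out of the hole and lift.

Request:
arm_command:
  commands: [0.004,0,0,0,0,0,0,0.004,0,0.008,0,0,0,0,0.004,0,0.015,0,0,0,0,0.004,0,0.015,0,0,0,0,0.004,0,0.015,0,0,0,0]

```text
t: 10.8
eef_pos: [0.4562, 0.0566, 0.0336]
tool_rot: [0.0, 1.0, 0.023, -0.002]
contact_force: [0.3, -0.1, -1.6]
gripper_width: 0.267
grasp_force: 60.0
```

Run:
```python
from h import *
o=get_obs();print(o["eef_pos"],o["contact_force"])
plan((.43,.0555,.036,2.65))
```

```text
[0.45618215 0.05660753 0.03362468] [ 0.2640967  -0.08405071 -1.57806562]
[-26.2, -0.1, -2.3] [0.02, 0.2, -0.05]
```

Request:
arm_command:
  commands: [-0.009,0,0,0,0,0,0,-0.018,0,0,0,0,0,0,-0.027,0,0,0,0,0,0,-0.03,0,0,0,0,0,0,-0.03,0,0,0,0,0,0,-0.03,0,0,0,0,0,0]

```text
t: 11.4
eef_pos: [0.4275, 0.0557, 0.0344]
tool_rot: [-0.0, 1.0, 0.023, -0.001]
contact_force: [-0.3, -0.2, -1.4]
gripper_width: 0.267
grasp_force: 60.0
```

Run:
```python
from h import *
s=read_camera("scene");o=get_obs();print(o["eef_pos"],o["contact_force"])
p=o["eef_pos"];r=R.from_quat(np.roll(o["tool_rot"],-1))
u=proj(s,p+r.apply([.099,.0015,-.016]))[0].astype(int);print(u)
cv2.imwrite("pics/h4.png",crop(s,u[0]-40,u[1]-30,80,60,6))
```

```text
[0.42760871 0.05569611 0.034379  ] [ 0.17176578  0.40927826 -0.37445857]
[280 204]
```

View pics/h4.png

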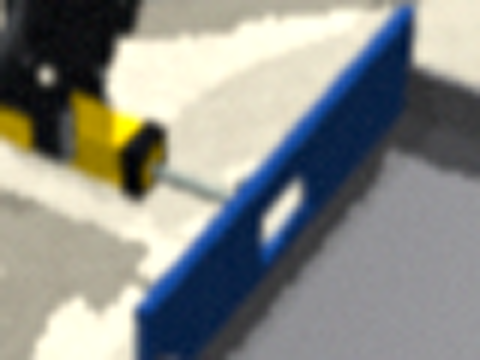

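The hole is empty and the hook is outside the panel. I'll lift gently.

Request:
arm_command:
  commands: [-0.004,0,-0.005,0,0,0,0,-0.004,0,-0.012,0,0,0,0,-0.004,0,-0.02,0,0,0,0,-0.004,0,-0.02,0,0,0,0]

```text
t: 11.85
eef_pos: [0.424, 0.0556, 0.0554]
tool_rot: [-0.0, 1.0, 0.023, 0.0]
contact_force: [0.6, 0.6, -1.3]
gripper_width: 0.269
grasp_force: 60.0
```

Request:
arm_command:
  commands: [0,0,-0.05,0,0,0,0,0,0,-0.1,0,0,0,0,0,0,-0.15,0,0,0,0,0,0,-0.17,0,0,0,0,0,0,-0.17,0,0,0,0]

```text
t: 12.35
eef_pos: [0.4253, 0.0563, 0.2266]
tool_rot: [-0.003, 1.0, 0.023, 0.001]
contact_force: [-0.3, -0.5, -2.0]
gripper_width: 0.266
grasp_force: 60.1
```

Run:
```python
from h import *
plan((.45,-.13,.21,38),(.396,-.2245,.11,38),(.396,-.2245,.016,38))
t=read_camera("top");H=hsv(t);h,S,V=H[...,0],H[...,1],H[...,2]
print(blobs(t,(h>100)&(h<130)&(S>110),.084,(195,140,125,100)))
```

```text
[15.9, 187.3, 15.7] [-0.23, -0.26, -35.32]
[-100.7, 41.2, 100.0] [0.0, 0.0, 0.0]
[0.0, -0.0, 94.0] [0.0, 0.0, 0.0]
[(541, 168, 23, 16, 121.3, [225.0, 216.0]), (550, -37, 47, 11, 86.6, [300.0, 208.0])]
```

Request:
arm_command:
  commands: [0.016,0.187,0.016,0,0,-35.3,0,0.016,0.187,0.016,0,0,-35.3,0,0.016,0.187,0.016,0,0,-35.3,0,0.016,0.187,0.016,0,0,-35.3,0,0.016,0.187,0.016,0,0,-35.3,0,0.016,0.187,0.016,0,0,-35.3,0]

```text
t: 13.0
eef_pos: [0.4463, -0.1347, 0.2062]
tool_rot: [0.0, 0.946, 0.324, -0.003]
contact_force: [0.6, 0.6, -1.1]
gripper_width: 0.267
grasp_force: 59.9
```

Run:
```python
from h import *
plan((.391,-.227,.11,41),(.391,-.227,.022,41))
```

```text
[-99.8, 39.1, 96.7] [-0.08, 0.31, -3.15]
[0.0, -0.0, 88.0] [0.0, 0.0, 0.0]
```

Request:
arm_command:
  commands: [-0.1,0.039,0.097,0,0,-3.2,0,-0.1,0.039,0.097,0,0,-3.2,0,-0.1,0.039,0.097,0,0,-3.2,0,-0.1,0.039,0.097,0,0,-3.2,0,-0.1,0.039,0.14,0,0,-3.2,0,-0.1,0.039,0.177,0,0,-3.2,0,-0.1,0.039,0.18,0,0,-3.2,0,-0.1,0.039,0.18,0,0,-3.2,0]

```text
t: 13.8
eef_pos: [0.3913, -0.2228, 0.0274]
tool_rot: [-0.001, 0.936, 0.351, -0.003]
contact_force: [0.6, -0.2, -0.9]
gripper_width: 0.268
grasp_force: 59.8
```

Run:
```python
from h import *
o=get_obs();print(o["eef_pos"],o["contact_force"]);plan((.391,-.227,.014,41))
```

```text
[ 0.39128185 -0.22282807  0.02742037] [ 0.60249025 -0.1919379  -0.89720019]
[-2.9, 3.0, 13.4] [-0.24, 0.22, 0.07]
```

Request:
arm_command:
  commands: [-0.003,0.003,0.008,0,0,0,0,-0.003,0.003,0.013,0,0,0,0,-0.003,0.003,0.014,0,0,0,0]

```text
t: 14.1
eef_pos: [0.3929, -0.2272, 0.0146]
tool_rot: [0.0, 0.936, 0.351, -0.0]
contact_force: [-0.2, -0.3, -1.6]
gripper_width: 0.268
grasp_force: 59.9
```

Request:
arm_command:
  commands: [0,0,0,0,0,0,0.6,0,0,0,0,0,0,0.6,0,0,0,0,0,0,0.6,0,0,-0.05,0,0,0,1,0,0,-0.1,0,0,0,1,0,0,-0.15,0,0,0,1,0,0,-0.2,0,0,0,1,0,0,-0.2,0,0,0,1]

```text
t: 14.9
eef_pos: [0.3963, -0.2285, 0.2195]
tool_rot: [0.002, 0.936, 0.352, 0.004]
contact_force: [-0.8, 0.3, -0.9]
gripper_width: 1.001
grasp_force: 0.0
```

Run:
```python
from h import *
s=read_camera("scene");t=read_camera("top")
for n,c in(("top",t),("scene",s)):
    H=hsv(c);h,S,V=H[...,0],H[...,1],H[...,2]
    am=((h<15)|(h>170))&(S>130)
    for r in((130,210,110,100),(355,160,110,100)) if n=="top" else ((235,120,100,75),(120,270,120,90)): print(n,"amber",blobs(c,am,.056,r,60))
    print("yel",blobs(c,(h>20)&(h<35)&(S>150)&(V>60),.034,(320,225,90,80) if n=="top" else (120,225,110,60)))
plan((.5,-.3,.2,45),(.504,-.398,.15,48))
A=np.zeros((480,800,3),np.uint8)
A[:400,:400]=crop(s,130,225,100,100,4);A[:,400:]=crop(t,320,180,100,120,4);cv2.imwrite("pics/h5.png",A)
```

```text
top amber [(376, 249, 59, 34, 42.8, [199.0, 279.0])]
top amber []
yel [(354, -255, 23, 10, 112.5, [382.0, 276.0]), (403, -216, 42, 28, 40.5, [366.0, 260.0])]
scene amber [(390, 234, 69, 55, 124.3, [274.0, 157.0])]
scene amber [(515, -408, 59, 52, 47.5, [163.0, 317.0]), (566, -353, 58, 52, 48.0, [196.0, 310.0])]
yel [(396, -243, 88, 50, 41.1, [175.0, 255.0])]
[31.6, 125.3, 15.3] [0.01, -0.12, -3.79]
[-66.5, 72.1, 50.0] [-0.0, 0.0, -3.0]
```

View pics/h5.png

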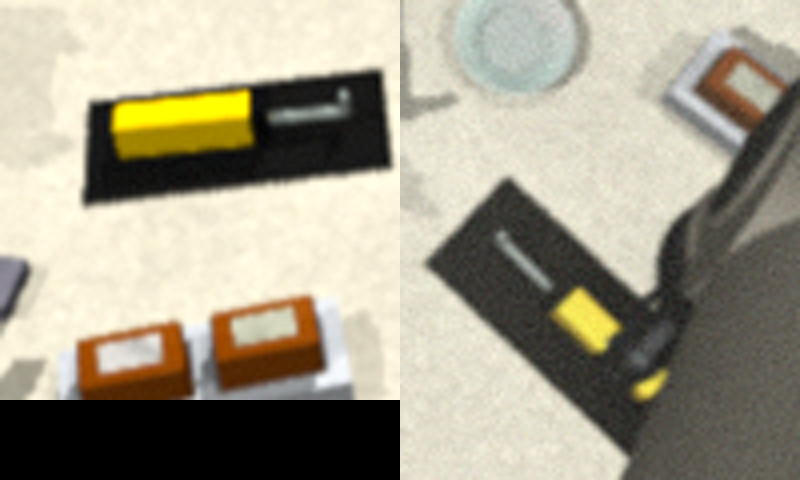

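The hook lies on the mat and the two blocks in the right mould are undisturbed. I'll check the jar's clearance for the grey block.

Run:
```python
from h import *
s=read_camera("scene");t=read_camera("top")
print("jar",cast(t,(434,163),.075),cast(s,(204,355),.075),"bottle",cast(t,(359,151),.13),cast(s,(278,276),.13))
plan((.5,-.3,.2,45),(.507,-.402,.10,48.2),(.507,-.402,.034,48.2))
```

```text
jar [[ 0.65906523 -0.4251725 ]] [[ 0.66215427 -0.43850958]] bottle [[ 0.68779607 -0.20609649]] [[ 0.69998822 -0.21909615]]
[32.9, 126.4, 13.0] [-0.16, 0.1, -3.86]
[-67.2, 77.1, 100.0] [0.0, 0.0, -3.2]
[-0.0, -0.0, 66.0] [0.0, 0.0, 0.0]
```

Request:
arm_command:
  commands: [0.033,0.126,0.013,0,0,-3.9,1,0.033,0.126,0.013,0,0,-3.9,1,0.033,0.126,0.013,0,0,-3.9,1,0.033,0.126,0.013,0,0,-3.9,1]

```text
t: 15.5
eef_pos: [0.5019, -0.3024, 0.198]
tool_rot: [-0.0, 0.924, 0.383, -0.003]
contact_force: [-0.5, 0.7, -0.5]
gripper_width: 0.997
grasp_force: 0.0
```

Request:
arm_command:
  commands: [-0.067,0.077,0.05,0,0,-3.2,1,-0.067,0.077,0.1,0,0,-3.2,1,-0.067,0.077,0.1,0,0,-3.2,1,-0.067,0.077,0.1,0,0,-3.2,1,-0.067,0.077,0.1,0,0,-3.2,1]

```text
t: 16.0
eef_pos: [0.5049, -0.4022, 0.0988]
tool_rot: [-0.002, 0.913, 0.407, -0.002]
contact_force: [0.1, 0.1, 0.7]
gripper_width: 1.002
grasp_force: 0.0
```

Run:
```python
from h import *
plan((.507,-.402,.034,48.2))
s=read_camera("scene");H=hsv(s);h,S,V=H[...,0],H[...,1],H[...,2]
print(blobs(s,((h<15)|(h>170))&(S>130),.056,(120,270,120,90),60))
```

```text
[1.7, 1.8, 64.8] [-0.35, 0.15, -0.14]
[(515, -408, 59, 52, 48.1, [164.0, 317.0]), (566, -354, 58, 52, 47.5, [196.0, 310.0])]
```

Request:
arm_command:
  commands: [0.002,0.002,0.03,0,0,0,1,0.002,0.002,0.063,0,0,0,1,0.002,0.002,0.063,0,0,0,1,0.002,0.002,0.063,0,0,0,0,0.002,0.002,0.063,0,0,0,0,0.002,0.002,0.063,0,0,0,0,0.002,0.002,0.063,0,0,0,0,0.002,0.002,0.063,0,0,0,0]
  force: 50

```text
t: 16.85
eef_pos: [0.5085, -0.4002, 0.0395]
tool_rot: [-0.003, 0.913, 0.408, -0.001]
contact_force: [-7.2, 7.2, 12.4]
gripper_width: 0.406
grasp_force: 50.5
```

Request:
arm_command:
  commands: [0,0,0,0,0,0,0,0,0,-0.015,0,0,0,0,0,0,-0.03,0,0,0,0,0,0,-0.07,0,0,0,0,0,0,-0.11,0,0,0,0,0,0,-0.14,0,0,0,0,0,0,-0.14,0,0,0,0]

```text
t: 17.55
eef_pos: [0.5129, -0.4054, 0.1849]
tool_rot: [0.005, 0.913, 0.408, 0.002]
contact_force: [-0.1, -0.4, -1.6]
gripper_width: 0.405
grasp_force: 51.1
```

Run:
```python
from h import *
o=get_obs();print(o["eef_pos"],o["gripper_width"],o["grasp_force"],o["contact_force"])
t=read_camera("top");s=read_camera("scene")
H=hsv(t);h,S,V=H[...,0],H[...,1],H[...,2]
# tray: floor grey region and panel strip
bl=(h>100)&(h<130)&(S>110)
print("panel",blobs(t,bl,.084,(195,180,125,60)))
A=np.zeros((480,800,3),np.uint8)
A[:,:400]=crop(s,130,230,100,120,4);A[:,400:]=crop(t,208,130,100,120,4);cv2.imwrite("pics/h6.png",A)
```

```text
[ 0.51285044 -0.40543835  0.18489075] 0.40533966148423917 51.05017304420471 [-0.11084719 -0.43708844 -1.58187205]
panel [(545, 60, 243, 10, 92.6, [264.0, 211.0])]
```

View pics/h6.png

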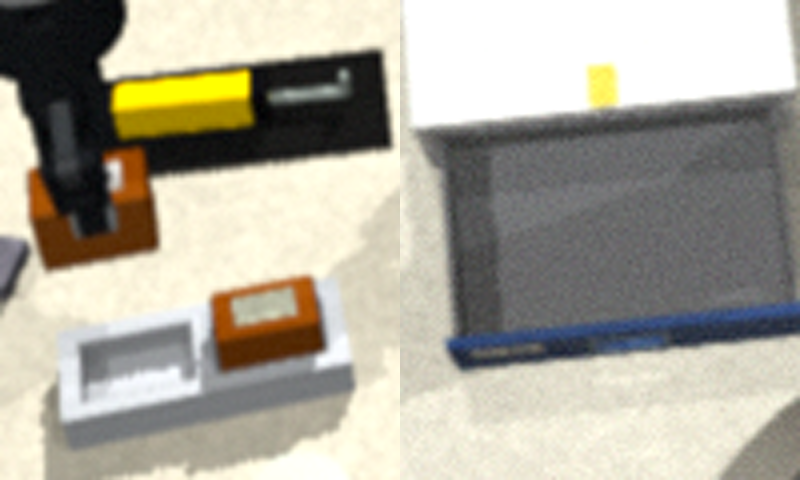

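The white block is held, and the tray is out and empty. I'll carry it to the tray's right slot.

```bash
python3 -c "
from h import *
plan((.56,-.2,.19,22),(.623,-.003,.18,2.65),(.623,-.003,.054,2.65))"
```

```text
[183.7, -98.7, -10.3] [0.15, -0.01, 26.24]
[132.2, -159.1, 10.0] [0.0, -0.0, 19.35]
[0.0, -0.0, 126.0] [0.0, 0.0, 0.0]
```

Request:
arm_command:
  commands: [0.092,-0.05,-0.01,0,0,8,0,0.184,-0.099,-0.01,0,0,26.2,0,0.184,-0.099,-0.01,0,0,26.2,0,0.184,-0.099,-0.01,0,0,26.2,0,0.184,-0.099,-0.01,0,0,26.2,0,0.184,-0.099,-0.01,0,0,26.2,0]

```text
t: 18.25
eef_pos: [0.5599, -0.1957, 0.1869]
tool_rot: [-0.001, 0.981, 0.194, -0.002]
contact_force: [-0.2, -0.7, -0.6]
gripper_width: 0.403
grasp_force: 51.1
```

Request:
arm_command:
  commands: [0.132,-0.159,0.01,0,0,19.4,0,0.132,-0.159,0.01,0,0,19.4,0,0.132,-0.159,0.01,0,0,19.4,0,0.132,-0.159,0.01,0,0,19.4,0,0.132,-0.159,0.01,0,0,19.4,0,0.132,-0.159,0.01,0,0,19.4,0,0.132,-0.159,0.06,0,0,19.4,0,0.132,-0.159,0.06,0,0,19.4,0]

```text
t: 19.05
eef_pos: [0.6178, -0.0047, 0.1236]
tool_rot: [0.0, 1.0, 0.021, -0.005]
contact_force: [-0.9, 0.2, -2.2]
gripper_width: 0.408
grasp_force: 50.9
```

```bash
python3 -c "
from h import *
print(get_obs()['contact_force']);plan((.623,-.003,.056,2.65))"
```

```text
[-0.87371874  0.15045937 -2.23662885]
[5.9, -1.5, 67.5] [0.03, 0.56, -0.26]
```

Request:
arm_command:
  commands: [0.006,-0.001,0.035,0,0.5,0,0,0.006,-0.001,0.06,0,0.5,0,0,0.006,-0.001,0.067,0,0.5,0,0,0.006,-0.001,0.067,0,0.5,0,0,0.006,-0.001,0.067,0,0.5,0,0]

```text
t: 19.55
eef_pos: [0.6285, -0.0022, 0.0628]
tool_rot: [0.0, 1.0, 0.022, 0.005]
contact_force: [0.5, 0.2, -0.3]
gripper_width: 0.408
grasp_force: 51.0
```

Request:
arm_command:
  commands: [0,0,0.003,0,0,0,0,0,0,0.003,0,0,0,0]

```text
t: 19.75
eef_pos: [0.6281, -0.0007, 0.0587]
tool_rot: [-0.0, 1.0, 0.023, 0.004]
contact_force: [-0.1, 0.3, -0.9]
gripper_width: 0.407
grasp_force: 51.0
```

Request:
arm_command:
  commands: [0,0,0.004,0,0,0,0,0,0,0.004,0,0,0,0,0,0,0.004,0,0,0,0]

```text
t: 20.05
eef_pos: [0.6276, -0.0006, 0.0538]
tool_rot: [-0.0, 1.0, 0.023, 0.003]
contact_force: [0.5, 0.5, -1.7]
gripper_width: 0.41
grasp_force: 51.0
```

Request:
arm_command:
  commands: [0,0,0.003,0,0,0,0,0,0,0.003,0,0,0,0,0,0,0.003,0,0,0,0]

```text
t: 20.35
eef_pos: [0.6286, -0.0008, 0.0516]
tool_rot: [-0.0, 1.0, 0.023, 0.004]
contact_force: [1.9, 0.5, 5.1]
gripper_width: 0.409
grasp_force: 51.7
```

Request:
arm_command:
  commands: [0,0,0,0,0,0,0.62,0,0,0,0,0,0,0.62,0,0,0,0,0,0,0.62,0,0,-0.03,0,0,0,0.62,0,0,-0.08,0,0,0,0.62,0,0,-0.13,0,0,0,1,0,0,-0.15,0,0,0,1]

```text
t: 21.05
eef_pos: [0.6283, -0.0019, 0.2054]
tool_rot: [0.0, 1.0, 0.022, 0.006]
contact_force: [0.4, -0.6, -0.8]
gripper_width: 0.926
grasp_force: 0.0
```

Run:
```python
from h import *
s=read_camera("scene");H=hsv(s);h,S,V=H[...,0],H[...,1],H[...,2];am=((h<15)|(h>170))&(S>130)
print("mouldB",blobs(s,am,.056,(110,260,140,100),60),"mouldA",blobs(s,am,.056,(235,120,110,75),60),"tray",blobs(s,am,.068,(250,160,130,130),60))
plan((.57,-.2,.2,25),(.558,-.345,.10,48.2),(.558,-.345,.034,48.2))
```

```text
mouldB [(566, -354, 58, 52, 47.5, [196.0, 310.0])] mouldA [(390, 234, 69, 55, 124.3, [274.0, 157.0]), (508, 448, 122, 37, 117.3, [340.0, 138.0])] tray [(686, -196, 54, 30, 33.4, [279.0, 285.0]), (637, -23, 75, 69, 1.6, [299.0, 231.0])]
[-68.1, 195.2, 5.9] [0.18, -0.82, -22.41]
[-72.2, 126.3, 100.0] [0.0, 0.0, -23.2]
[-0.0, -0.0, 66.0] [0.0, 0.0, 0.0]
```

Request:
arm_command:
  commands: [-0.068,0.195,0.006,0,-0.8,-22.4,1,-0.068,0.195,0.006,0,-0.8,-22.4,1,-0.068,0.195,0.006,0,-0.8,-22.4,1,-0.068,0.195,0.006,0,-0.8,-22.4,1,-0.068,0.195,0.006,0,-0.8,-22.4,1,-0.068,0.195,0.006,0,-0.8,-22.4,1]

```text
t: 21.7
eef_pos: [0.5663, -0.2008, 0.1943]
tool_rot: [0.001, 0.977, 0.214, -0.004]
contact_force: [0.7, 0.5, -0.7]
gripper_width: 1.002
grasp_force: 0.0
```

Request:
arm_command:
  commands: [-0.072,0.126,0.05,0,0,-23.2,1,-0.072,0.126,0.1,0,0,-23.2,1,-0.072,0.126,0.1,0,0,-23.2,1,-0.072,0.126,0.1,0,0,-23.2,1,-0.072,0.126,0.1,0,0,-23.2,1,-0.072,0.126,0.1,0,0,-23.2,1]

```text
t: 22.3
eef_pos: [0.5559, -0.3418, 0.0941]
tool_rot: [-0.001, 0.912, 0.409, -0.004]
contact_force: [0.6, 0.9, 0.1]
gripper_width: 0.999
grasp_force: 0.0
```

Run:
```python
from h import *
plan((.558,-.345,.036,48.2))
s=read_camera("scene");H=hsv(s);h,S,V=H[...,0],H[...,1],H[...,2]
print(blobs(s,((h<15)|(h>170))&(S>130),.056,(120,270,120,90),60))
```

```text
[-0.6, 3.9, 58.1] [-0.26, 0.36, 0.1]
[(566, -354, 58, 52, 47.5, [196.0, 311.0])]
```

Request:
arm_command:
  commands: [-0.001,0.004,0.03,0,0,0,1,-0.001,0.004,0.058,0,0,0,1,-0.001,0.004,0.058,0,0,0,1,-0.001,0.004,0.058,0,0,0,0,-0.001,0.004,0.058,0,0,0,0,-0.001,0.004,0.058,0,0,0,0,-0.001,0.004,0.058,0,0,0,0,-0.001,0.004,0.058,0,0,0,0]
  force: 50

```text
t: 23.15
eef_pos: [0.5575, -0.3469, 0.0385]
tool_rot: [-0.0, 0.913, 0.408, -0.003]
contact_force: [-1.4, 3.1, 8.3]
gripper_width: 0.41
grasp_force: 50.2
```

Request:
arm_command:
  commands: [0,0,0,0,0,0,0,0,0,-0.015,0,0,0,0,0,0,-0.03,0,0,0,0,0,0,-0.07,0,0,0,0,0,0,-0.11,0,0,0,0,0,0,-0.14,0,0,0,0,0,0,-0.14,0,0,0,0]

```text
t: 23.85
eef_pos: [0.56, -0.3493, 0.1833]
tool_rot: [0.004, 0.913, 0.408, -0.001]
contact_force: [-0.2, -0.7, -1.2]
gripper_width: 0.407
grasp_force: 50.6
```

Run:
```python
from h import *
o=get_obs();print(o["gripper_width"],o["grasp_force"],o["contact_force"])
plan((.57,-.2,.19,22),(.62,.063,.18,2.65),(.62,.063,.13,2.65))
s=read_camera("scene");H=hsv(s);h,S,V=H[...,0],H[...,1],H[...,2]
print(blobs(s,((h<15)|(h>170))&(S>130),.056,(120,230,120,130),60))
```

```text
0.4067253887242453 50.59354484081268 [-0.15199195 -0.67362101 -1.19031101]
[117.9, -92.1, -7.8] [0.42, 0.17, 26.18]
[144.9, -225.1, 10.0] [0.0, -0.0, 19.35]
[0.0, -0.0, 50.0] [0.0, 0.0, 0.0]
[(479, -278, 85, 74, 138.0, [190.0, 274.0])]
```

Request:
arm_command:
  commands: [0.059,-0.046,-0.008,0,0,13,0,0.118,-0.092,-0.008,0,0,26.2,0,0.118,-0.092,-0.008,0,0,26.2,0,0.118,-0.092,-0.008,0,0,26.2,0,0.118,-0.092,-0.008,0,0,26.2,0]

```text
t: 24.4
eef_pos: [0.5682, -0.1946, 0.1835]
tool_rot: [0.0, 0.981, 0.194, -0.004]
contact_force: [0.2, -0.4, -0.9]
gripper_width: 0.41
grasp_force: 50.7
```

Request:
arm_command:
  commands: [0.145,-0.225,0.01,0,0,19.4,0,0.145,-0.225,0.01,0,0,19.4,0,0.145,-0.225,0.01,0,0,19.4,0,0.145,-0.225,0.01,0,0,19.4,0,0.145,-0.225,0.01,0,0,19.4,0,0.145,-0.225,0.01,0,0,19.4,0,0.145,-0.225,0.06,0,0,19.4,0,0.145,-0.225,0.06,0,0,19.4,0]

```text
t: 25.2
eef_pos: [0.6141, 0.0648, 0.1183]
tool_rot: [0.002, 1.0, 0.023, -0.008]
contact_force: [-1.2, -0.1, -2.4]
gripper_width: 0.41
grasp_force: 50.6
```

```bash
python3 -c "
from h import *
print(get_obs()['contact_force']);plan((.622,.064,.055,2.65))"
```

```text
[-1.1621419  -0.07071703 -2.41550023]
[8.8, 0.9, 63.2] [0.21, 0.89, -0.01]
```

Request:
arm_command:
  commands: [0.003,0,0.03,0,0.3,0,0,0.003,0,0.055,0,0.3,0,0,0.003,0,0.06,0,0.3,0,0,0.003,0,0.06,0,0.3,0,0,0.003,0,0.06,0,0.3,0,0,0.003,0,0.06,0,0.3,0,0]

```text
t: 25.8
eef_pos: [0.6213, 0.0648, 0.065]
tool_rot: [0.001, 1.0, 0.023, 0.0]
contact_force: [-0.4, 0.8, -1.4]
gripper_width: 0.411
grasp_force: 50.7
```

```bash
python3 -c "
from h import *
print(get_obs()['contact_force']);plan((.622,.064,.0515,2.65))"
```

```text
[-0.35529358  0.79699513 -1.43608507]
[0.6, 0.8, 13.5] [0.14, -0.05, -0.06]
```

Request:
arm_command:
  commands: [0,0,0.006,0,0,0,0,0,0,0.01,0,0,0,0,0,0,0.01,0,0,0,0,0,0,0.01,0,0,0,0]

```text
t: 26.2
eef_pos: [0.6201, 0.0653, 0.0531]
tool_rot: [0.001, 1.0, 0.023, -0.001]
contact_force: [-0.2, 0.7, -1.1]
gripper_width: 0.41
grasp_force: 50.7
```

Request:
arm_command:
  commands: [0,0,0.003,0,0,0,0,0,0,0.003,0,0,0,0,0,0,0.003,0,0,0,0]

```text
t: 26.5
eef_pos: [0.6207, 0.0652, 0.0506]
tool_rot: [0.001, 1.0, 0.023, -0.0]
contact_force: [0.5, 0.2, 1.9]
gripper_width: 0.406
grasp_force: 51.1
```

Request:
arm_command:
  commands: [0,0,0,0,0,0,0.62,0,0,0,0,0,0,0.62,0,0,0,0,0,0,0.62,0,0,-0.03,0,0,0,0.62,0,0,-0.08,0,0,0,0.62,0,0,-0.13,0,0,0,1,0,0,-0.15,0,0,0,1]

```text
t: 27.2
eef_pos: [0.6223, 0.0648, 0.2049]
tool_rot: [0.001, 1.0, 0.023, 0.002]
contact_force: [-0.4, 0.9, -0.3]
gripper_width: 0.93
grasp_force: 0.0
```

Run:
```python
from h import *
s=read_camera("scene");t=read_camera("top")
H=hsv(s);h,S,V=H[...,0],H[...,1],H[...,2];am=((h<15)|(h>170))&(S>130)
print("mouldA",blobs(s,am,.056,(235,120,110,75),60),"tray",blobs(s,am,.068,(250,190,130,100),60))
H=hsv(t);h,S,V=H[...,0],H[...,1],H[...,2];am=((h<15)|(h>170))&(S>130)
print("top",blobs(t,am,.056,(130,210,110,110),60))
plan((.5,.17,.2,25),(.38,.249,.10,43),(.38,.249,.036,43))
```

```text
mouldA [(390, 234, 69, 55, 124.3, [274.0, 157.0]), (507, 445, 126, 40, 117.3, [340.0, 138.0])] tray [(687, -196, 54, 30, 33.4, [278.0, 285.0]), (635, 10, 137, 74, 93.7, [305.0, 224.0])]
top []
[-117.4, -110.2, 3.1] [0.16, -0.23, -22.38]
[-75.4, -122.3, 100.0] [0.0, 0.0, -18.0]
[0.0, -0.0, 64.0] [0.0, 0.0, 0.0]
```

Request:
arm_command:
  commands: [-0.117,-0.11,0.003,0,0,-22.4,1,-0.117,-0.11,0.003,0,0,-22.4,1,-0.117,-0.11,0.003,0,0,-22.4,1,-0.117,-0.11,0.003,0,0,-22.4,1,-0.117,-0.11,0.003,0,0,-22.4,1]

```text
t: 27.8
eef_pos: [0.4965, 0.1723, 0.196]
tool_rot: [0.001, 0.976, 0.218, -0.002]
contact_force: [-0.6, -0.5, 0.9]
gripper_width: 1.001
grasp_force: 0.0
```

Request:
arm_command:
  commands: [-0.076,-0.122,0.05,0,0,-18,1,-0.076,-0.122,0.1,0,0,-18,1,-0.076,-0.122,0.1,0,0,-18,1,-0.076,-0.122,0.1,0,0,-18,1,-0.076,-0.122,0.1,0,0,-18,1,-0.076,-0.122,0.1,0,0,-18,1]

```text
t: 28.4
eef_pos: [0.3795, 0.2472, 0.0971]
tool_rot: [0.002, 0.931, 0.366, -0.001]
contact_force: [0.2, -0.4, 0.3]
gripper_width: 0.998
grasp_force: 0.0
```

Run:
```python
from h import *
plan((.379,.249,.036,43))
s=read_camera("scene");H=hsv(s);h,S,V=H[...,0],H[...,1],H[...,2]
print(blobs(s,((h<15)|(h>170))&(S>130),.056,(235,120,90,75),60))
cv2.imwrite("pics/r.png",crop(s,235,100,100,80,6))
```

```text
[1.0, -1.8, 61.1] [0.17, 0.16, -0.1]
[(390, 234, 69, 55, 124.3, [274.0, 157.0])]
```

View pics/r.png

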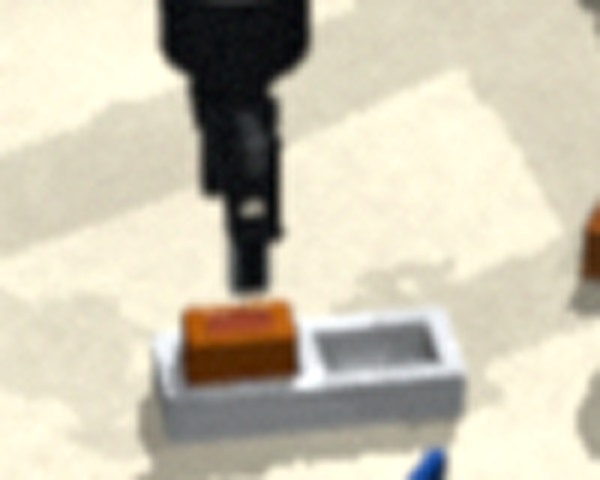

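The gripper is centred over the red block (scene px ~(275,157)). Grasping it now.

Request:
arm_command:
  commands: [0.001,-0.002,0.03,0,0,0,1,0.001,-0.002,0.06,0,0,0,1,0.001,-0.002,0.06,0,0,0,1,0.001,-0.002,0.06,0,0,0,0,0.001,-0.002,0.06,0,0,0,0,0.001,-0.002,0.06,0,0,0,0,0.001,-0.002,0.06,0,0,0,0,0.001,-0.002,0.06,0,0,0,0]
  force: 50

```text
t: 29.25
eef_pos: [0.378, 0.2508, 0.0383]
tool_rot: [0.0, 0.93, 0.367, -0.0]
contact_force: [-2.3, 0.1, 10.5]
gripper_width: 0.41
grasp_force: 49.5
```

Request:
arm_command:
  commands: [0,0,0,0,0,0,0,0,0,-0.015,0,0,0,0,0,0,-0.03,0,0,0,0,0,0,-0.07,0,0,0,0,0,0,-0.11,0,0,0,0,0,0,-0.14,0,0,0,0,0,0,-0.14,0,0,0,0]

```text
t: 29.95
eef_pos: [0.3791, 0.2521, 0.1802]
tool_rot: [-0.001, 0.93, 0.367, 0.002]
contact_force: [-0.3, 0.9, -2.9]
gripper_width: 0.408
grasp_force: 51.3
```

Run:
```python
from h import *
o=get_obs();print(o["gripper_width"],o["grasp_force"],o["contact_force"])
plan((.5,.19,.19,22),(.615,.13,.19,2.65),(.615,.13,.13,2.65))
```

```text
0.4079233988732472 51.319772601127625 [-0.31725526  0.87571946 -2.87534644]
[45.9, 127.9, -9.7] [-0.06, -0.19, 21.05]
[84.1, 98.7, 0.0] [0.0, -0.0, 19.35]
[0.0, -0.0, 60.0] [0.0, 0.0, 0.0]
```

Request:
arm_command:
  commands: [0.046,0.128,-0.01,0,0,21,0,0.046,0.128,-0.01,0,0,21,0,0.046,0.128,-0.01,0,0,21,0,0.046,0.128,-0.01,0,0,21,0,0.046,0.128,-0.01,0,0,21,0]

```text
t: 30.45
eef_pos: [0.4981, 0.1874, 0.1861]
tool_rot: [0.002, 0.982, 0.19, -0.002]
contact_force: [-0.3, -0.1, -1.9]
gripper_width: 0.406
grasp_force: 51.1
```

Request:
arm_command:
  commands: [0.084,0.098,0,0,0,19.4,0,0.084,0.098,0,0,0,19.4,0,0.084,0.098,0,0,0,19.4,0,0.084,0.098,0,0,0,19.4,0,0.084,0.098,0,0,0,19.4,0,0.084,0.098,0.05,0,0,19.4,0,0.084,0.098,0.06,0,0,19.4,0,0.084,0.098,0.06,0,0,19.4,0]

```text
t: 31.25
eef_pos: [0.6101, 0.1306, 0.1253]
tool_rot: [0.001, 1.0, 0.024, -0.003]
contact_force: [0.1, -0.8, -1.1]
gripper_width: 0.406
grasp_force: 51.1
```

```bash
python3 -c "
from h import *
print(get_obs()['contact_force']);plan((.617,.131,.06,2.65))"
```

```text
[ 0.09694735 -0.81185017 -1.14363638]
[7.3, -0.2, 65.3] [0.14, 0.38, 0.1]
```

Request:
arm_command:
  commands: [0.006,0,0.03,0,0,0,0,0.006,0,0.055,0,0,0,0,0.006,0,0.062,0,0,0,0,0.006,0,0.065,0,0,0,0,0.006,0,0.065,0,0,0,0,0.006,0,0.065,0,0,0,0]

```text
t: 31.85
eef_pos: [0.6196, 0.1292, 0.0637]
tool_rot: [0.001, 1.0, 0.023, 0.0]
contact_force: [-0.9, 0.2, -0.9]
gripper_width: 0.407
grasp_force: 51.2
```

```bash
python3 -c "
from h import *
print(get_obs()['contact_force']);plan((.617,.131,.0515,2.65))"
```

```text
[-0.87993309  0.21772989 -0.93419669]
[-2.6, -1.9, 12.2] [0.13, -0.04, -0.02]
```

Request:
arm_command:
  commands: [0,-0.002,0.006,0,0,0,0,0,-0.002,0.01,0,0,0,0,0,-0.002,0.01,0,0,0,0,0,-0.002,0.01,0,0,0,0]

```text
t: 32.25
eef_pos: [0.6186, 0.131, 0.0519]
tool_rot: [0.001, 1.0, 0.023, -0.001]
contact_force: [0.5, -1.1, -0.4]
gripper_width: 0.408
grasp_force: 51.2
```

Request:
arm_command:
  commands: [0,0,0.003,0,0,0,0,0,0,0.003,0,0,0,0,0,0,0.003,0,0,0,0]

```text
t: 32.55
eef_pos: [0.6202, 0.1309, 0.0504]
tool_rot: [0.001, 1.0, 0.023, 0.001]
contact_force: [-0.5, -1.0, 5.5]
gripper_width: 0.413
grasp_force: 52.1
```

Request:
arm_command:
  commands: [0,0,0,0,0,0,0.55,0,0,0,0,0,0,0.55,0,0,0,0,0,0,0.55,0,0,-0.03,0,0,0,0.55,0,0,-0.08,0,0,0,0.55,0,0,-0.13,0,0,0,0.3,0,0,-0.15,0,0,0,0,0,0,-0.15,0,0,0,0]

```text
t: 33.35
eef_pos: [0.6208, 0.1312, 0.2026]
tool_rot: [0.001, 1.0, 0.023, 0.002]
contact_force: [1.4, 0.4, 0.1]
gripper_width: 0.042
grasp_force: 0.0
```

```bash
python3 -c "
from h import *
plan((.495,.0575,.2,2.65),(.495,.0575,.070,2.65))"
```

```text
[-129.1, 67.9, 2.1] [0.09, -0.24, -0.03]
[0.0, -0.0, 130.0] [0.0, 0.0, 0.0]
```

Request:
arm_command:
  commands: [-0.129,0.068,0,0,0,0,0,-0.129,0.068,0,0,0,0,0,-0.129,0.068,0,0,0,0,0,-0.129,0.068,0,0,0,0,0]

```text
t: 33.75
eef_pos: [0.4863, 0.0543, 0.1972]
tool_rot: [0.0, 1.0, 0.02, -0.004]
contact_force: [1.1, 0.0, 0.0]
gripper_width: 0.004
grasp_force: 0.0
```

Run:
```python
from h import *
plan((.495,.0575,.070,2.65))
s=read_camera("scene");t=read_camera("top")
A=np.zeros((480,800,3),np.uint8)
A[:,:400]=crop(s,250,160,100,120,4);A[:,400:]=crop(t,208,120,100,120,4);cv2.imwrite("pics/f.png",A)
```

```text
[9.9, -2.9, 127.1] [0.03, 0.51, -0.39]
```

View pics/f.png

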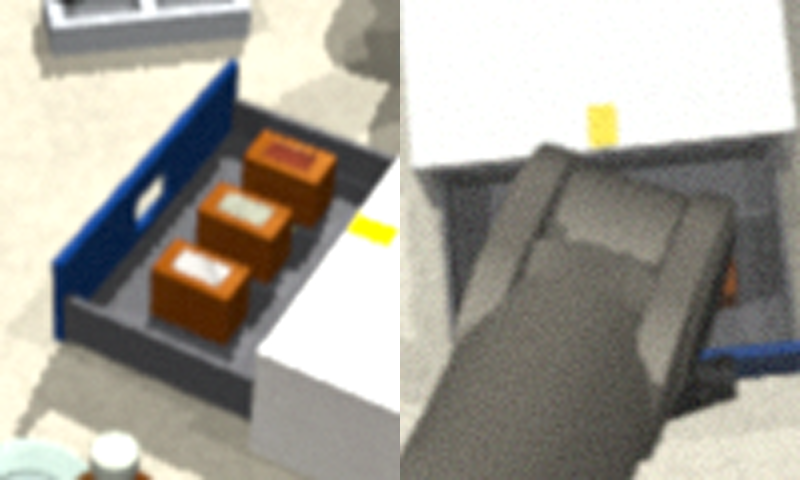

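All three blocks stand flat and apart in the tray, at scene px ~(301,231), (312,216) and (323,202). Next I lower the closed fingers in front of the panel and push.

Request:
arm_command:
  commands: [0.006,-0.002,0.05,0,0,0,0,0.006,-0.002,0.1,0,0,0,0,0.006,-0.002,0.127,0,0,0,0,0.006,-0.002,0.127,0,0,0,0,0.006,-0.002,0.127,0,0,0,0,0.006,-0.002,0.127,0,0,0,0]

```text
t: 34.45
eef_pos: [0.5005, 0.0597, 0.0738]
tool_rot: [0.001, 1.0, 0.023, 0.001]
contact_force: [0.7, -0.8, 0.2]
gripper_width: 0.001
grasp_force: 0.0
```

```bash
python3 -c "
from h import *
plan((.525,.0585,.0705,2.65))"
```

```text
[24.4, 2.3, 3.3] [0.16, -0.07, -0.01]
```

Request:
arm_command:
  commands: [0.01,0,0.003,0,0,0,0,0.02,0,0.003,0,0,0,0,0.03,0,0.003,0,0,0,0,0.038,0,0.003,0,0,0,0,0.046,0,0.003,0,0,0,0,0.054,0,0.003,0,0,0,0,0.062,0,0.003,0,0,0,0,0.07,0,0.003,0,0,0,0]

```text
t: 35.25
eef_pos: [0.5693, 0.0628, 0.0692]
tool_rot: [0.001, 1.0, 0.023, -0.001]
contact_force: [-3.1, 0.2, 1.1]
gripper_width: -0.004
grasp_force: 1.2
```

Run:
```python
from h import *
s=read_camera("scene");H=hsv(s);h,S,V=H[...,0],H[...,1],H[...,2]
print(get_obs()["contact_force"],blobs(s,(h>100)&(h<130)&(S>110),.084,(255,150,110,140)))
print(cast(s,(336,217),.094))
plan((.64,.0645,.0705,2.65))
```

```text
[ 2.19680235 -0.31151368  1.51549188] [(600, 32, 299, 39, 92.8, [295.0, 214.0])]
[[0.70282319 0.05672411]]
[69.0, 1.6, -1.0] [0.18, -0.03, -0.0]
```

Contact is about 3 N and the tray is sliding. I'll keep pushing.

Request:
arm_command:
  commands: [0.01,0,0,0,0,0,0,0.02,0,0,0,0,0,0,0.03,0,0,0,0,0,0,0.04,0,0,0,0,0,0,0.05,0,0,0,0,0,0,0.06,0,0,0,0,0,0,0.07,0,0,0,0,0,0,0.08,0,0,0,0,0,0]

```text
t: 36.1
eef_pos: [0.6496, 0.0663, 0.0692]
tool_rot: [0.001, 1.0, 0.023, -0.001]
contact_force: [-2.8, -0.8, 0.0]
gripper_width: -0.002
grasp_force: 1.3
```

Request:
arm_command:
  commands: [0.006,0,0,0,0,0,0,0.012,0,0,0,0,0,0,0.018,0,0,0,0,0,0,0.021,0,0,0,0,0,0,0.021,0,0,0,0,0,0]

```text
t: 36.6
eef_pos: [0.6706, 0.0676, 0.0694]
tool_rot: [0.001, 1.0, 0.023, 0.0]
contact_force: [-0.2, 0.1, 0.4]
gripper_width: -0.004
grasp_force: 0.0
```

Request:
arm_command:
  commands: [0.004,0,0,0,0,0,0,0.008,0,0,0,0,0,0,0.008,0,0,0,0,0,0]

```text
t: 36.9
eef_pos: [0.6785, 0.068, 0.0693]
tool_rot: [0.001, 1.0, 0.023, -0.0]
contact_force: [-0.7, 0.2, -0.1]
gripper_width: 0.001
grasp_force: 0.0
```

Request:
arm_command:
  commands: [0.004,0,0,0,0,0,0,0.008,0,0,0,0,0,0,0.008,0,0,0,0,0,0]

```text
t: 37.2
eef_pos: [0.6827, 0.068, 0.0689]
tool_rot: [0.001, 1.0, 0.023, -0.004]
contact_force: [-13.1, 1.3, 9.0]
gripper_width: 0.003
grasp_force: 6.4
```

Request:
arm_command:
  commands: [0.003,0,0,0,0,0,0,0.003,0,0,0,0,0,0]

```text
t: 37.4
eef_pos: [0.6828, 0.068, 0.0687]
tool_rot: [-0.0, 1.0, 0.022, -0.007]
contact_force: [-22.3, 1.3, 17.3]
gripper_width: 0.003
grasp_force: 11.4
```

Request:
arm_command:
  commands: [-0.02,0,0,0,0,0,0,-0.06,0,0,0,0,0,0,-0.1,0,0,0,0,0,0,-0.12,0,0,0,0,0,0,-0.12,0,-0.05,0,0,0,0,-0.12,0,-0.1,0,0,0,0,-0.12,0,-0.15,0,0,0,0,-0.12,0,-0.15,0,0,0,0]

```text
t: 38.2
eef_pos: [0.5734, 0.0624, 0.2259]
tool_rot: [0.001, 1.0, 0.023, 0.005]
contact_force: [-0.0, -0.2, -0.2]
gripper_width: -0.005
grasp_force: 0.0
```

Request:
arm_command:
  commands: [0,-0.05,0,0,0,0,0,0,-0.1,0,0,0,0,0,0,-0.15,0,0,0,0,0,0,-0.2,0,0,0,0,0,0,-0.2,0,0,0,0,0,0,-0.2,0,0,0,0,0]

```text
t: 38.8
eef_pos: [0.5598, 0.2647, 0.2184]
tool_rot: [0.002, 1.0, 0.025, -0.0]
contact_force: [0.9, -1.5, 0.3]
gripper_width: -0.0
grasp_force: 0.0
```

Run:
```python
from h import *
s=read_camera("scene");t=read_camera("top")
for n,c in(("top",t),("scene",s)):
    H=hsv(c);h,S,V=H[...,0],H[...,1],H[...,2]
    print(n,"blue84",blobs(c,(h>100)&(h<130)&(S>110),.084,(195,135,125,60) if n=="top" else (290,170,70,130)))
    print("yel",blobs(c,(h>20)&(h<35)&(S>150)&(V>60),.034,(320,225,90,80) if n=="top" else (120,225,110,60)),
     "black",blobs(c,(V<32),0.004,(300,210,110,100) if n=="top" else (140,230,100,50),200))
```

```text
top blue84 [(695, 67, 243, 7, 92.6, [259.0, 160.0])]
yel [(384, -231, 87, 28, 41.7, [373.0, 266.0])] black []
scene blue84 []
yel [(396, -243, 88, 50, 41.1, [175.0, 255.0])] black [(413, -213, 194, 84, 42.7, [187.0, 261.0])]
```

```bash
python3 -c "
from station import *
print(hand_in())"
```

```text
the job is handed in; nothing more can be done
None
```

The job is handed in. I pulled the tray out with the hook in its hole. The white, grey and red blocks, the only three present, went flat and apart on the tray floor. I then pushed the tray home against its stop, and the hook lies back on its mat.

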